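Sweep the soldering board clean with the scraper block

TASK

Clear the wooden soldering board: take the scraper block by its upright handle and with it sweep all five loose scraps (chip, heat-sink offcut, nut, relay, terminal block) off the board into the shallow metal tray beside it, without touching the scraps with the gripper. Leave the circuit board and the round tin lying on the board, and everything else on the bench, where they are. Then stand the scraper upright, back on its black rubber pad, and let go.

Things in the scene. Friction and masses are not known exactly. Their poses are not given: they have to be found in the camera images.
- board: Thick wooden soldering board, fixed to the bench: 260 (its x) x 300 (its y) x 30 mm high, flat top without a rim. Origin: centre of the underside; top at z = 30 mm. The tray stands against one of its two y ends, the pad by the other (which is which varies).
- tray: Shallow open steel tray, fixed to the bench: 260 (its x) x 110 (its y) x 22 mm high, walls and floor 3 mm thick, rim 8 mm below the top of the board. It stands 1 mm from the +y or -y end of the board (origins 206 mm apart), axes parallel to the board's. Origin: centre of the underside.
- pad: Black rubber pad for the scraper, fixed to the bench: 160 (its x) x 100 (its y) x 6 mm, beside the other y end of the board (origins 206 mm apart), axes parallel to the board's. Origin: centre of the underside; top at z = 6 mm.
- scraper: Scraper block, 0.18 kg, standing on the pad: pale wooden block with a black rubber sole, 100 (its x) x 26 (its y) mm and 36 mm high, and on top of its middle an upright wooden handle 36 (x) x 24 (y) mm that reaches from 36 to 100 mm above the sole. Grip the handle from above across its 24 mm (its y). Origin: centre of the sole; z up.
- scrap_chip: Scrap lying on the board: dead black chip with two rows of short steel pins, 38 x 16 x 9 mm, 10 to 42 g. Origin: centre of its underside as it lies at the start.
- scrap_heatsink: Scrap lying on the board: aluminium heat-sink offcut with three upright fins, 30 x 25 x 14 mm, 10 to 42 g. Origin: centre of its underside as it lies at the start.
- scrap_nut: Scrap lying on the board: steel hexagon nut, 24 across the flats x 11 mm, 10 to 42 g. Origin: centre of its underside as it lies at the start.
- scrap_relay: Scrap lying on the board: plain grey relay block, 28 x 22 x 15 mm, 10 to 42 g. Origin: centre of its underside as it lies at the start.
- scrap_terminal: Scrap lying on the board: brass terminal block with two screw heads, 32 x 14 x 12 mm, 10 to 42 g. Origin: centre of its underside as it lies at the start.
- circuit: Green circuit board under repair with a black lens on it, lying on the board near its +x edge: 50 (x) x 44 (y) x 4 mm, 22 mm high at the lens. Origin: centre of the underside. To be left alone.
- tin: Round aluminium flux tin, 44 mm across, 20 mm high, lying on the board near its +x edge. Origin: centre of the underside. To be left alone.
- calculator: Grey pocket calculator on the bench, 140 x 85 x 16 mm. Origin: centre of the underside. To be left alone.
- remote: White remote control on the bench, 130 x 42 x 16 mm. Origin: centre of the underside. To be left alone.
- tape: Roll of brown tape on the bench, 90 mm across, 24 mm high. Origin: centre of the underside. To be left alone.
- magnifier: Black hand magnifier lying on the bench, lens 70 mm across, handle 70 mm long along its -x, 10 mm high. Origin: under the lens centre. To be left alone.
- screwdriver: Screwdriver lying on the bench, 180 mm long along its x. Origin: underside of the tool. To be left alone.

How it is judged:
By the outcome, as a careful person would: the job done as asked, in the order asked, and still so for the second after the job is handed in, with the robot touching nothing.
It also fails if it takes over 58 s, if anything falls off the work surface, if the arm or the gripper's body presses on something with over 40 N, if the wrist force passes 120 N, or if a joint passes its speed limit or range.

ROBOT

A 6-joint arm with a two-finger parallel gripper is mounted at the origin on the work surface. World frame = base frame: x ahead of the robot, y to its left, z up, the work surface at z = 0. Lengths are in m, angles in rad, forces in N, time in s.
With the tool pointing down it reaches from about 0.25 to 0.775 m from the base axis. Payload 4 kg.
Tool frame: the origin (TCP) lies midway between the tips of the shut fingers; the grasp point (between the pads) lies 19 mm behind it (robot.grasp_offset is the distance from the TCP to the grasp point, in m); z points along the fingers, y is the direction in which the jaws open and shut (so a half turn about z gives the same grasp; the last joint's range is limited). The gripper opens to 85 mm and grips with 20 to 120 N. Pads are 22 mm wide; open, the fingers measure 114 mm over their backs; the gripper's body (76 mm by 85 mm) begins 54 mm behind the grasp point. The pads swing forward as they close: fully open they stand 13 mm farther back than shut.
Start: joints at [-1.399, 0.087, 1.371, -0, 1.684, -0.103], TCP at [0.149, -0.529, 0.231] pointing down, gripper open.
Joint ranges: [-3.1, 3.1], [-0.76, 2.03], [0.27, 2.55], [-1.08, 4.22], [0.17, 2.65], [-2.57, 2.57]. Speed limits (rad/s): [2.79, 2.79, 3.14, 3.14, 3.14, 3.14].

INTERFACE

Orientations are given as [roll, pitch, yaw] about the fixed x, y, z axes, in that order (R = Rz(yaw) Ry(pitch) Rx(roll)).
In Python, from rig import robot gives the robot as it stands.
- The arm moves only by the tool jog_arm, never from a script. Its argument "targets" is a list of rows, each a list of 2 entries, a list of its own where there are three numbers: the shift along the tool's x, y, z in m, then the turn, a rotation vector about the tool's x, y, z in rad. In form: [[[x, y, z], [wx, wy, wz]], ...]. A call has 1 to 12 rows; each row shifts and turns the pose as measured when the row begins, along the tool's axes as they then stand; what a row does not reach is not made up. A row lasts 1/10 s, in which the tool goes at most 50 mm and 8.59 degrees, less where a joint would pass 70% of its speed; a pose out of reach is approached as far as the arm can. A call is refused whole if a number of a shift passes 0.05 or a number of a turn 0.15, either way. A call with a gripper value outside its range is refused whole. "jaw" is the opening, from -1 (shut) to 1 (fully open), set as the call begins (left out, the last holds). The fingers move at their own pace and stop on an object; "newtons" is the grip in N (left out, the last holds). Time passes only in rows, so rows that do not move let the fingers close. It gives the time, the measured TCP pose, the force and the opening at its end, in the units of the state.
- robot.observe(): the state, without advancing time (a new reading comes with each control period).
- robot.snapshot(name): name is "scene" or "top"; returns a dict with "image" (420x560x3 uint8, red, green, blue), "fov_y" (degrees; the focal length in pixels is half the picture's height over the tangent of half this angle, whatever the lens; pixels are square), "cx", "cy" (the principal point, pixels), "R" (3x3) and "t" (3): a world point X has camera coordinates R X + t. Camera axes: x right, y down, z forward; pixel columns grow to the right and rows downward; lengths in m; the calibration is good to about 2 mm. A picture is of the moment at which its call begins. There is no depth.
- robot.close_job(): hands the job in, once; it reports no verdict.
The state is a dict: "time_s": time; "joint_pos": joint angles; "qd": joint speeds; "joint_efforts": joint torques, N m; "tool_pos": TCP position; "tool_rot": TCP orientation; "contact_force": force on the tool from outside, world axes, zero at the start; "ft_torque": the same for the moment, N m; "width": opening from 0.0 (shut) to 1.0 (fully open).
Only numpy, scipy, OpenCV 4.12 (cv2) and the standard library are available. Lean on these libraries where they do the work, as an engineer would, in place of code of your own. Each camera call takes 0.05 s, during which the arm holds its last target.

## Working session

There is one attempt and no reset: what is moved stays moved. The work goes in short steps, Python scripts to look and compute and a tool call to move; the robot and the scene stay as the last step left them, time stands still between calls to the robot, and variables do not carry over. Pictures are saved under pics/ and viewed, and the job is handed in when it is done.

Besides the shell and the picture viewer there is one more tool, called after ">>>" as name(argument=value, ...), one argument or row to a line, values as JSON. jog_arm: Moves the arm, as the interface text tells. Its arguments: {"type":"object","properties":{"targets":{"type":"array","items":{"type":"array"}},"jaw":{"type":"number"},"newtons":{"type":"number"}},"required":["targets"]}

```bash
mkdir -p pics; ls; python3 - <<'E'
from rig import robot
import cv2, numpy as np, pickle
print(robot.observe())
for n in ("scene","top"):
    s=robot.snapshot(n); cv2.imwrite(f"pics/{n}0.png",s["image"][:,:,::-1]); pickle.dump(s,open(f"{n}0.pkl","wb"))
    print(n,s["fov_y"],s["cx"],s["cy"],s["R"],s["t"])
E
```

```text
pics
{'time_s': 0.0, 'joint_pos': array([-1.39913123e+00,  8.79912852e-02,  1.37230629e+00,  9.06018553e-06,
        1.68360177e+00, -1.03090167e-01]), 'qd': array([ 0.0001739 , -0.00103532, -0.00025009, -0.00013785, -0.00158676,
        0.0008416 ]), 'joint_efforts': array([-3.56315331e-05, -3.51869130e+01, -3.13274217e+01, -1.45769836e-04,
        1.09748013e-02, -5.71040985e-06]), 'tool_pos': array([ 0.14913683, -0.52886167,  0.2300929 ]), 'tool_rot': array([-3.13929913e+00, -2.46333514e-04,  2.74755994e-01]), 'contact_force': array([ 0.9853913 ,  0.24235654, -0.42294935]), 'ft_torque': array([ 0.07171262, -0.00904162,  0.03929012]), 'width': 0.9982485986513918}
scene 49.34253557087095 274.8946931244381 207.870601454478 [[-0.89095684  0.45407    -0.0040436 ]
 [ 0.26424397  0.51120532 -0.81782898]
 [-0.36928449 -0.72971882 -0.57544714]] [ 0.53105432 -0.10364778  1.66586376]
top 46.212398951176354 275.38953833973204 207.40020179596002 [[-4.98138952e-02 -9.98758452e-01  3.61758793e-04]
 [-9.76651600e-01  4.86355052e-02 -2.09251618e-01]
 [ 2.08974227e-01 -1.07769505e-02 -9.77861764e-01]] [0.01432109 0.56420922 1.12221997]
```

View pics/scene0.png

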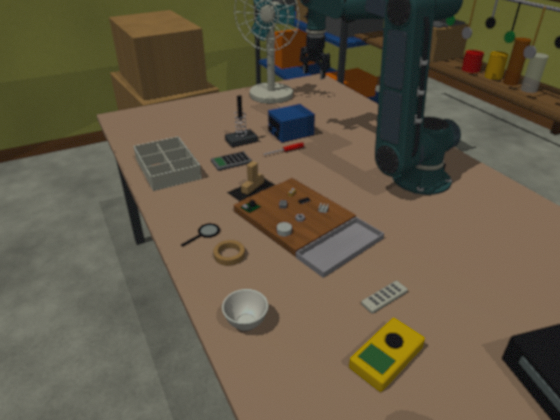

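View pics/top0.png

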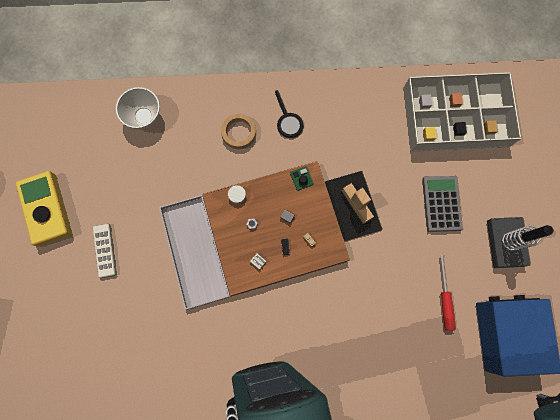

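The top view shows the tray left of the board (+y, around pixel 195,252) and the pad with the scraper on the right (355,203). The tin is at (237,195) and the circuit at (302,179), both near the far (+x) edge. The five scraps are nut (252,224), relay (287,216), chip (285,246), terminal (310,240) and heat sink (258,261). I'll zoom in next.

```bash
python3 - <<'E'
import cv2
i=cv2.imread("pics/top0.png")
cv2.imwrite("pics/topz.png",cv2.resize(i[155:315,150:390],None,fx=3.3,fy=3.3,interpolation=cv2.INTER_CUBIC))
i=cv2.imread("pics/scene0.png")
cv2.imwrite("pics/scenez.png",cv2.resize(i[150:280,220:390],None,fx=4.5,fy=4.5,interpolation=cv2.INTER_CUBIC))
E
```

```text
(no output)
```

View pics/topz.png

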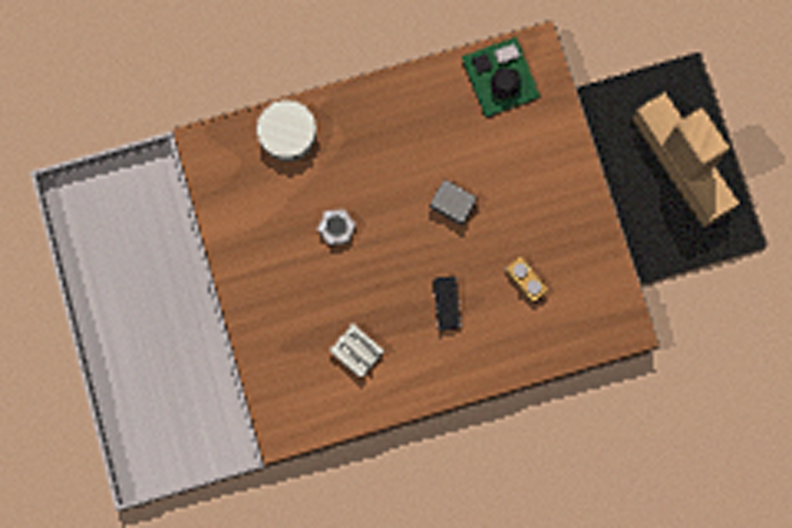

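View pics/scenez.png

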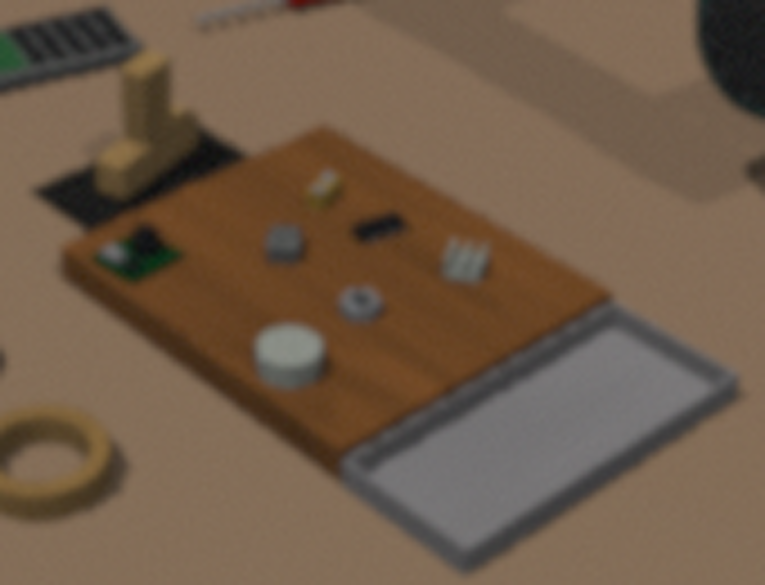

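```bash
cat > h.py <<'E'
import numpy as np, cv2, pickle
def load(n): return pickle.load(open(n,"rb"))
def ray(s,uv,z):
    uv=np.atleast_2d(uv).astype(float); f=s["image"].shape[0]/2/np.tan(np.radians(s["fov_y"]/2))
    d=np.c_[(uv[:,0]-s["cx"])/f,(uv[:,1]-s["cy"])/f,np.ones(len(uv))]@s["R"]
    c=-s["R"].T@s["t"]; k=(z-c[2])/d[:,2]
    return c+d*k[:,None]
def proj(s,X):
    X=np.atleast_2d(X); f=s["image"].shape[0]/2/np.tan(np.radians(s["fov_y"]/2))
    p=X@np.asarray(s["R"]).T+s["t"]; return np.c_[f*p[:,0]/p[:,2]+s["cx"],f*p[:,1]/p[:,2]+s["cy"]]
E
python3 - <<'E'
from h import *
s=load("top0.pkl")
Z=lambda a:np.array(a,float)/3.3+[150,155]-0.35
B=ray(s,Z([(553,22),(657,347),(263,465),(176,128)]),.03)
print(B.round(4)); c=B.mean(0); print("centre",c)
ex=(B[0]-B[1]+B[3]-B[2])/2; ey=(B[3]-B[0]+B[2]-B[1])/2
print("lens",np.linalg.norm(ex),np.linalg.norm(ey),"yaw",np.degrees(np.arctan2(ex[1],ex[0])),np.degrees(np.arctan2(-ey[0],ey[1])))
# minAreaRect of wood by colour, as check
hsv=cv2.cvtColor(s["image"],cv2.COLOR_RGB2HSV)
y=np.arctan2(ex[1]-ey[0],ex[0]+ey[1]); R=np.array([[np.cos(y),-np.sin(y)],[np.sin(y),np.cos(y)]])
print("yaw",y)
P=lambda name,uv,z:print(name,ray(s,Z(uv),z)[:,:2].round(4),"board:",((ray(s,Z(uv),z)[:,:2]-c[:2])@R).round(4).tolist())
P("nut",(337,227),.041);P("relay",(455,203),.045);P("chip",(446,304),.039);P("term",(526,279),.042);P("hs",(358,350),.044)
P("tin",(287,129),.05);P("circ",(500,77),.034);
P("handle top corners",[(678,131),(708,111),(732,142),(702,167)],.106)
P("block top corners",[(635,107),(664,91),(740,203),(711,225)],.042)
P("pad corners",[(580,88),(700,54),(765,246),(645,284)],.006)
P("tray",[(36,175),(121,508)],.022)
E
```

```text
[[ 0.6836 -0.125   0.03  ]
 [ 0.4329 -0.1841  0.03  ]
 [ 0.3624  0.1056  0.03  ]
 [ 0.6148  0.1633  0.03  ]]
centre [ 0.52344334 -0.01004864  0.03      ]
lens 0.25826935482464736 0.29731620734949776 yaw 13.06657566044934 13.54661209843291
yaw 0.2325382899150625
nut [[0.5314 0.0452]] board: [[0.0204, 0.0519]]
relay [[ 0.5442 -0.0422]] board: [[0.0128, -0.0361]]
chip [[ 0.4709 -0.0318]] board: [[-0.0562, -0.009]]
term [[ 0.4859 -0.0909]] board: [[-0.0552, -0.07]]
hs [[0.4401 0.0335]] board: [[-0.0711, 0.0616]]
tin [[0.605  0.0787]] board: [[0.0998, 0.0676]]
circ [[ 0.6412 -0.0818]] board: [[0.0981, -0.097]]
handle top corners [[ 0.576  -0.1994]
 [ 0.5894 -0.2217]
 [ 0.5662 -0.2366]
 [ 0.5494 -0.214 ]] board: [[0.0075, -0.1964], [0.0154, -0.2212], [-0.0106, -0.2303], [-0.0217, -0.2044]]
block top corners [[ 0.6109 -0.1804]
 [ 0.6221 -0.203 ]
 [ 0.5344 -0.2519]
 [ 0.519  -0.2291]] board: [[0.0459, -0.1859], [0.0516, -0.2105], [-0.0451, -0.2378], [-0.0548, -0.2121]]
pad corners [[ 0.6371 -0.1447]
 [ 0.6596 -0.2394]
 [ 0.5071 -0.2754]
 [ 0.4828 -0.1826]] board: [[0.0796, -0.1572], [0.0797, -0.2546], [-0.077, -0.2544], [-0.0793, -0.1586]]
tray [[0.5857 0.2702]
 [0.3373 0.2093]] board: [[0.1252, 0.2583], [-0.1305, 0.2564]]
```

```bash
cat >> h.py <<'E'
C=np.array([.5234,-.0100]); Y=.2325
RB=np.array([[np.cos(Y),-np.sin(Y)],[np.sin(Y),np.cos(Y)]])
def b2w(p): return C+RB@np.array(p)
def w2b(p): return RB.T@(np.array(p)-C)
def go(xyz,yaw):
    "shift in tool axes (now) and tool z turn to a world target"
    from rig import robot
    from scipy.spatial.transform import Rotation as Ro
    o=robot.observe(); R=Ro.from_euler("xyz",o["tool_rot"]).as_matrix()
    T=Ro.from_euler("xyz",[np.pi,0,yaw]).as_matrix()
    print("t",o["time_s"],"pos",o["tool_pos"].round(4),"board",w2b(o["tool_pos"][:2]).round(4),"rot",o["tool_rot"].round(4),"F",o["contact_force"].round(1),"w",round(o["width"],3))
    print("shift in tool now",(R.T@(np.array(xyz)-o["tool_pos"])).round(4),"turn",Ro.from_matrix(R.T@T).as_rotvec().round(4),"shift in target axes",(T.T@(np.array(xyz)-o["tool_pos"])).round(4))
E
python3 - <<'E'
from h import *
go([.571,-.217,.17],.5)
s=load("top0.pkl")
print([w2b(p[:2]).round(4) for p in ray(s,np.array([(463,57),(516,40),(539,98),(488,116)])/3.3+[150,155]-.35,.034)])
print(b2w([0,.2]))
E
```

```text
t 0.1 pos [ 0.1492 -0.5289  0.2302] board [-0.4837 -0.4187] rot [-3.1396e+00 -2.0000e-04  2.7480e-01] F [-0.2  0.1 -0.4] w 0.998
shift in tool now [ 0.4906 -0.1856  0.0607] turn [-0.002  -0.0004 -0.2252] shift in target axes [ 0.5197 -0.0715  0.0602]
[array([ 0.1209, -0.0747]), array([ 0.1225, -0.117 ]), array([ 0.0743, -0.1204]), array([ 0.0716, -0.0796])]
[0.47731781 0.18461868]
```

>>> jog_arm(
  targets=[
    [[0, 0, 0], [0, 0, -0.1125]],
    [[0, 0, 0], [0, 0, -0.1125]],
    [[0.04, -0.0055, 0], [0, 0, 0]],
    [[0.04, -0.0055, 0], [0, 0, 0]],
    [[0.04, -0.0055, 0], [0, 0, 0]],
    [[0.04, -0.0055, 0], [0, 0, 0]],
    [[0.04, -0.0055, 0], [0, 0, 0]],
    [[0.04, -0.0055, 0], [0, 0, 0]],
    [[0.04, -0.0055, 0], [0, 0, 0]],
    [[0.04, -0.0055, 0], [0, 0, 0]],
    [[0.04, -0.0055, 0], [0, 0, 0]],
    [[0.04, -0.0055, 0], [0, 0, 0]],
  ],
  jaw=1,
  newtons=60,
)

```text
time_s: 1.3
tool_pos: [0.4782, -0.2788, 0.2222]
tool_rot: [-3.126, 0.001, 0.497]
contact_force: [0.2, -0.5, 0.1]
width: 0.998
```

```bash
python3 -c "
from h import *
go([.571,-.217,.17],.5)"
```

```text
t 1.3 pos [ 0.4782 -0.2788  0.2222] board [-0.1059 -0.2511] rot [-3.1261e+00  7.0000e-04  4.9730e-01] F [ 0.2 -0.5  0.1] w 0.998
shift in tool now [ 0.1111 -0.0092  0.0523] turn [-0.0155  0.0006 -0.0027] shift in target axes [ 0.1111 -0.0097  0.0522]
```

>>> jog_arm(
  targets=[
    [[0.03, -0.002, 0.01], [-0.01, 0, 0]],
    [[0.03, -0.002, 0.012], [-0.0055, 0, -0.003]],
    [[0.03, -0.003, 0.015], [0, 0, 0]],
    [[0.02, -0.002, 0.015], [0, 0, 0]],
    [[0, 0, 0], [0, 0, 0]],
    [[0, 0, 0], [0, 0, 0]],
  ],
)

```text
time_s: 1.9
tool_pos: [0.5762, -0.2097, 0.1647]
tool_rot: [-3.137, 0.003, 0.509]
contact_force: [0.2, -0.8, 0.4]
width: 1.0
```

```bash
python3 - <<'E'
from h import *
from rig import robot
s=robot.snapshot("top"); pickle.dump(s,open("top1.pkl","wb"))
i=s["image"][:,:,::-1]; cv2.imwrite("pics/top1.png",cv2.resize(i[155:315,150:390],None,fx=3.3,fy=3.3,interpolation=cv2.INTER_CUBIC))
s=robot.snapshot("scene")
i=s["image"][:,:,::-1]; cv2.imwrite("pics/scene1.png",cv2.resize(i[130:260,190:360],None,fx=4.5,fy=4.5,interpolation=cv2.INTER_CUBIC))
go([.571,-.217,.054],.5)
E
```

```text
t 2.0 pos [ 0.5758 -0.2102  0.1651] board [ 0.0049 -0.2069] rot [-3.1377e+00  2.8000e-03  5.0800e-01] F [-0.8  0.1  0.1] w 0.997
shift in tool now [-0.0072  0.004   0.1111] turn [-0.0039  0.0028  0.008 ] shift in target axes [-0.0075  0.0036  0.1111]
```

View pics/top1.png

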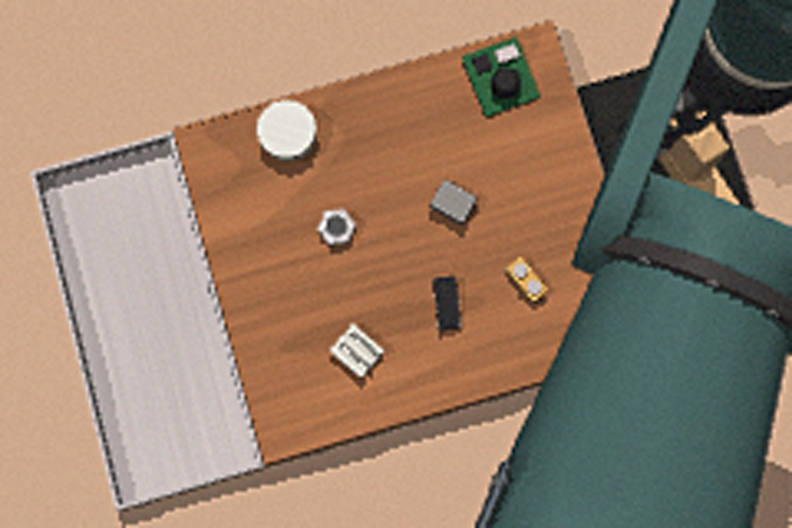

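View pics/scene1.png

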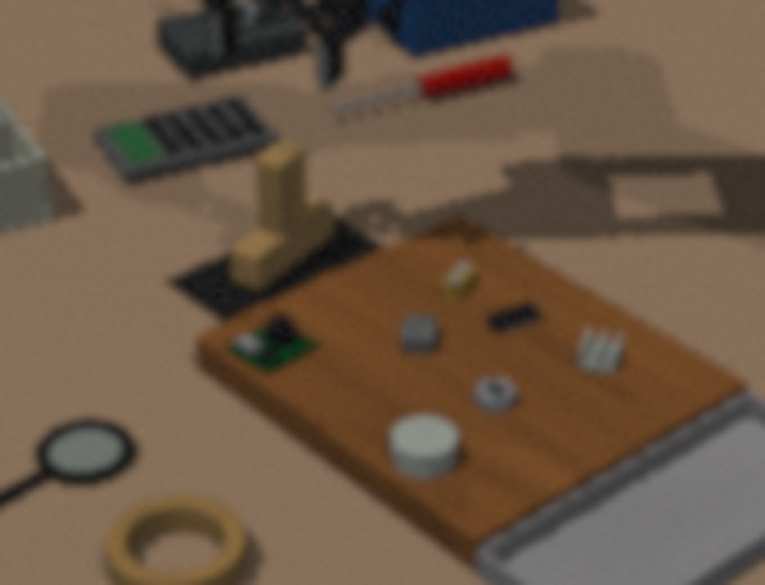

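Nothing has moved. The gripper hovers over the handle with the jaws straddling it; in the scene crop the handle top is at (282,155). I'll correct the 7 mm offset, go down and close.

>>> jog_arm(
  targets=[
    [[-0.007, 0.004, 0.01], [-0.004, 0.003, 0.008]],
    [[0, 0, 0.025], [0, 0, 0]],
    [[0, 0, 0.025], [0, 0, 0]],
    [[0, 0, 0.02], [0, 0, 0]],
    [[0, 0, 0.012], [0, 0, 0]],
    [[0, 0, 0.004], [0, 0, 0]],
    [[0, 0, 0], [0, 0, 0]],
  ],
)

```text
time_s: 2.7
tool_pos: [0.5683, -0.2271, 0.0708]
tool_rot: [3.13, -0.004, 0.488]
contact_force: [-0.0, 0.0, 0.4]
width: 1.001
```

```bash
python3 -c "
from h import *
go([.571,-.217,.054],.5)"
```

```text
t 2.7 pos [ 0.5683 -0.2271  0.0708] board [-0.0063 -0.2216] rot [ 3.1299 -0.0044  0.4877] F [-0.   0.   0.4] w 1.001
shift in tool now [ 0.007  -0.0078  0.0167] turn [ 0.0117 -0.0044 -0.0123] shift in target axes [ 0.0072 -0.0075  0.0168]
```

>>> jog_arm(
  targets=[
    [[0.004, -0.004, 0.006], [0.006, -0.002, -0.006]],
    [[0, 0, 0], [0, 0, 0]],
    [[0, 0, 0], [0, 0, 0]],
  ],
)

```text
time_s: 3.0
tool_pos: [0.5715, -0.2224, 0.0674]
tool_rot: [3.132, -0.005, 0.494]
contact_force: [0.7, 1.0, 0.0]
width: 0.999
```

```bash
python3 -c "
from h import *
go([.571,-.217,.054],.5)"
```

```text
t 3.0 pos [ 0.5715 -0.2224  0.0674] board [-0.0021 -0.2178] rot [ 3.132  -0.0052  0.4937] F [0.7 1.  0. ] w 0.999
shift in tool now [ 0.002  -0.0052  0.0133] turn [ 0.0096 -0.0052 -0.0064] shift in target axes [ 0.0021 -0.005   0.0134]
```

>>> jog_arm(
  targets=[
    [[0.002, -0.005, 0.007], [0.008, -0.004, -0.006]],
    [[0, 0, 0.006], [0, 0, 0]],
    [[0, 0, 0.002], [0, 0, 0]],
    [[0, 0, 0], [0, 0, 0]],
  ],
)

```text
time_s: 3.4
tool_pos: [0.572, -0.2164, 0.0523]
tool_rot: [3.139, -0.002, 0.501]
contact_force: [0.6, 1.2, 0.5]
width: 0.997
```

```bash
python3 -c "
from h import *
go([.571,-.217,.054],.5)"
```

```text
t 3.4 pos [ 0.572  -0.2164  0.0523] board [-0.0003 -0.212 ] rot [ 3.1387e+00 -2.3000e-03  5.0130e-01] F [0.6 1.2 0.5] w 0.997
shift in tool now [-0.0012  0.     -0.0017] turn [ 0.0029 -0.0023  0.0013] shift in target axes [-0.0012  0.     -0.0017]
```

>>> jog_arm(
  targets=[
    [[0, 0, -0.001], [0.002, -0.002, 0]],
    [[0, 0, 0], [0, 0, 0]],
    [[0, 0, 0], [0, 0, 0]],
    [[0, 0, 0], [0, 0, 0]],
    [[0, 0, 0], [0, 0, 0]],
    [[0, 0, 0], [0, 0, 0]],
    [[0, 0, 0], [0, 0, 0]],
    [[0, 0, 0], [0, 0, 0]],
  ],
  jaw=-1,
  newtons=70,
)

```text
time_s: 4.2
tool_pos: [0.5722, -0.2168, 0.0536]
tool_rot: [3.14, -0.0, 0.501]
contact_force: [0.9, -0.5, 0.9]
width: 0.271
```

```bash
python3 -c "
from h import *
p=b2w([-.066,-.112]);print(p)
go([*p,.13],Y)"
```

```text
[ 0.48498186 -0.13419359]
t 4.2 pos [ 0.5722 -0.2168  0.0536] board [-1.000e-04 -2.124e-01] rot [ 3.1403e+00 -5.0000e-04  5.0100e-01] F [ 0.9 -0.5  0.9] w 0.271
shift in tool now [-0.0368 -0.1142 -0.0765] turn [ 0.0012 -0.0007  0.2685] shift in target axes [-0.0659 -0.1004 -0.0764]
```

>>> jog_arm(
  targets=[
    [[0, 0, -0.01], [0, 0, 0]],
    [[0, 0, -0.02], [0, 0, 0]],
    [[0, 0, -0.02], [0, 0, 0]],
    [[0, 0, -0.02], [0, 0, 0]],
    [[0, 0, -0.01], [0, 0, 0]],
    [[0, 0, 0], [0, 0, 0.09]],
    [[0, 0, 0], [0, 0, 0.09]],
    [[0, 0, 0], [0, 0, 0.09]],
    [[0, 0, 0], [0, 0, 0]],
    [[0, 0, 0], [0, 0, 0]],
  ],
)

```text
time_s: 5.2
tool_pos: [0.5693, -0.2153, 0.1354]
tool_rot: [-3.137, 0.006, 0.223]
contact_force: [1.2, 0.8, -2.0]
width: 0.269
```

```bash
python3 - <<'E'
from h import *
from rig import robot
s=robot.snapshot("scene"); pickle.dump(s,open("scene2.pkl","wb"))
i=s["image"][:,:,::-1]; cv2.imwrite("pics/scene2.png",cv2.resize(i[130:260,190:360],None,fx=4.5,fy=4.5,interpolation=cv2.INTER_CUBIC))
p=b2w([-.066,-.112]);go([*p,.12],Y)
E
```

```text
t 5.25 pos [ 0.5693 -0.2153  0.1353] board [-0.0026 -0.2103] rot [-3.137   0.0064  0.2228] F [-0.4 -0.  -1.9] w 0.271
shift in tool now [-0.0642 -0.0976  0.0162] turn [-0.0046  0.0064 -0.0097] shift in target axes [-0.0634 -0.0983  0.0153]
```

View pics/scene2.png

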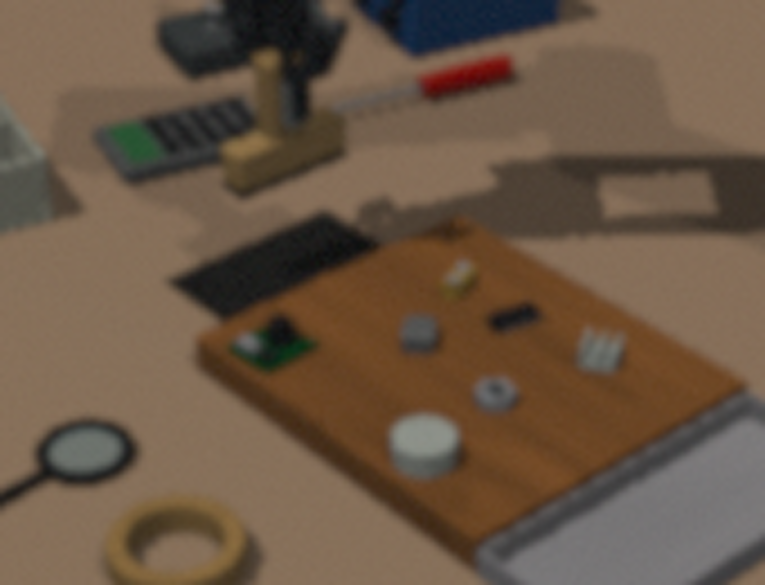

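```bash
python3 - <<'E'
from h import *
s=load("scene2.pkl")
q=np.array([(237,195),(344,153)])/4.5+[190,130]
for z in (.085,.0877): 
    w=ray(s,q,z); print(w, [w2b(p[:2]).round(4) for p in w])
# predicted with no offset
from scipy.spatial.transform import Rotation as Ro
R=Ro.from_euler("xyz",[-3.137,.0064,.2228]).as_matrix()
for x in(.05,-.05):
  print(proj(s,np.array([.5693,-.2153,.1353])+R@np.array([x,-.013,.0476])), q)
E
```

```text
[[ 0.61274474 -0.20568567  0.085     ]
 [ 0.51370392 -0.22561786  0.085     ]] [array([ 0.0419, -0.211 ]), array([-0.0591, -0.2076])]
[[ 0.61446158 -0.20147643  0.0877    ]
 [ 0.51575882 -0.22134059  0.0877    ]] [array([ 0.0445, -0.2073]), array([-0.0561, -0.2039])]
[[243.7751618  174.79825691]] [[242.66666667 173.33333333]
 [266.44444444 164.        ]]
[[267.03402411 165.00498333]] [[242.66666667 173.33333333]
 [266.44444444 164.        ]]
```

The scraper hangs level in the grip and matches the predicted projection within about 1 px. Now I'll move it to the start of lane B.

>>> jog_arm(
  targets=[
    [[-0.012, -0.018, 0], [-0.004, 0.006, -0.009]],
    [[-0.018, -0.028, 0], [0, 0, 0]],
    [[-0.018, -0.028, 0], [0, 0, 0]],
    [[-0.012, -0.018, 0.01], [0, 0, 0]],
    [[0, 0, 0], [0, 0, 0]],
    [[0, 0, 0], [0, 0, 0]],
  ],
)

```text
time_s: 5.85
tool_pos: [0.4865, -0.1374, 0.1237]
tool_rot: [-3.14, 0.002, 0.239]
contact_force: [0.6, 0.3, -1.7]
width: 0.27
```

```bash
python3 - <<'E'
from h import *
p=b2w([-.066,-.112]);go([*p,.080],Y)
E
```

```text
t 5.85 pos [ 0.4865 -0.1374  0.1237] board [-0.0653 -0.1155] rot [-3.1402e+00  1.5000e-03  2.3880e-01] F [ 0.6  0.3 -1.7] w 0.27
shift in tool now [-0.0007 -0.0034  0.0437] turn [-0.0014  0.0015  0.0063] shift in target axes [-0.0007 -0.0035  0.0437]
```

>>> jog_arm(
  targets=[
    [[0, 0, 0.01], [0, 0, 0.005]],
    [[0, 0, 0.014], [0, 0, 0]],
    [[0, 0, 0.012], [0, 0, 0]],
    [[0, 0, 0.005], [0, 0, 0]],
    [[0, 0, 0], [0, 0, 0]],
    [[0, 0, 0], [0, 0, 0]],
  ],
)

```text
time_s: 6.45
tool_pos: [0.4882, -0.1396, 0.0781]
tool_rot: [-3.14, 0.002, 0.232]
contact_force: [1.3, -0.9, -2.3]
width: 0.274
```

```bash
python3 - <<'E'
from h import *
p=b2w([-.066,.155]);go([*p,.080],Y)
E
```

```text
t 6.45 pos [ 0.4882 -0.1396  0.0781] board [-0.0641 -0.118 ] rot [-3.1402e+00  2.3000e-03  2.3250e-01] F [ 1.3 -0.9 -2.3] w 0.274
shift in tool now [-0.0019 -0.273  -0.0015] turn [-0.0014  0.0023 -0.    ] shift in target axes [-0.0019 -0.273  -0.0019]
```

>>> jog_arm(
  targets=[
    [[0, -0.006, -0.0015], [0, 0, 0]],
    [[0, -0.01, 0], [0, 0, 0]],
    [[0, -0.01, 0], [0, 0, 0]],
    [[0, -0.01, 0], [0, 0, 0]],
    [[0, -0.01, 0], [0, 0, 0]],
    [[0, -0.01, 0], [0, 0, 0]],
    [[0, -0.01, 0], [0, 0, 0]],
    [[0, -0.01, 0], [0, 0, 0]],
  ],
)

```text
time_s: 7.25
tool_pos: [0.4705, -0.0598, 0.0821]
tool_rot: [3.141, -0.002, 0.232]
contact_force: [0.1, -0.8, -1.9]
width: 0.272
```

```bash
python3 - <<'E'
from h import *
p=b2w([-.066,.155]);go([*p,.080],Y)
E
```

```text
t 7.25 pos [ 0.4705 -0.0598  0.0821] board [-0.063  -0.0363] rot [ 3.1408e+00 -1.8000e-03  2.3250e-01] F [ 0.1 -0.8 -1.9] w 0.272
shift in tool now [-0.0031 -0.1913  0.0019] turn [ 0.0008 -0.0018 -0.    ] shift in target axes [-0.003  -0.1913  0.0021]
```

>>> jog_arm(
  targets=[
    [[-0.0015, -0.01, 0.001], [0, 0, 0]],
    [[-0.0015, -0.01, 0.001], [0, 0, 0]],
    [[0, -0.01, 0], [0, 0, 0]],
    [[0, -0.01, 0], [0, 0, 0]],
    [[0, -0.01, 0], [0, 0, 0]],
    [[0, -0.01, 0], [0, 0, 0]],
    [[0, -0.01, 0], [0, 0, 0]],
    [[0, -0.01, 0], [0, 0, 0]],
  ],
)

```text
time_s: 8.05
tool_pos: [0.4471, 0.0241, 0.08]
tool_rot: [3.14, -0.002, 0.233]
contact_force: [-0.3, 0.0, -1.3]
width: 0.274
```

```bash
python3 - <<'E'
from h import *
from rig import robot
p=b2w([-.066,.155]);go([*p,.080],Y)
s=robot.snapshot("scene")
i=s["image"][:,:,::-1]; cv2.imwrite("pics/scene3.png",cv2.resize(i[150:280,220:390],None,fx=4.5,fy=4.5,interpolation=cv2.INTER_CUBIC))
E
```

```text
t 8.05 pos [0.4471 0.0241 0.08  ] board [-0.0664  0.0507] rot [ 3.1401e+00 -2.1000e-03  2.3260e-01] F [-0.3  0.  -1.3] w 0.274
shift in tool now [ 0.0004 -0.1043 -0.0002] turn [ 0.0015 -0.0021  0.0001] shift in target axes [ 0.0004 -0.1043 -0.    ]
```

View pics/scene3.png

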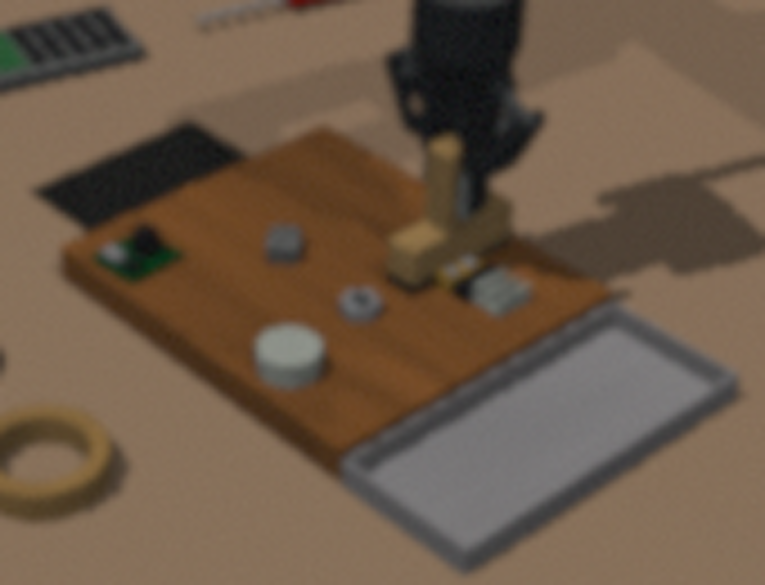

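The three lane-B scraps, terminal (462,268), chip (465,285) and heat sink (497,292), are bunched in front of the scraper. The nut and relay are untouched. Carrying on over the edge.

>>> jog_arm(
  targets=[
    [[0, -0.01, 0], [0, 0, 0]],
    [[0, -0.01, 0], [0, 0, 0]],
    [[0, -0.01, 0], [0, 0, 0]],
    [[0, -0.01, 0], [0, 0, 0]],
    [[0, -0.01, 0], [0, 0, 0]],
    [[0, -0.01, 0], [0, 0, 0]],
    [[0, -0.01, 0], [0, 0, 0]],
    [[0, -0.01, 0], [0, 0, 0]],
    [[0, -0.01, 0], [0, 0, 0]],
    [[0, -0.008, 0], [0, 0, 0]],
    [[0, 0, 0], [0, 0, 0]],
  ],
)

```text
time_s: 9.2
tool_pos: [0.4221, 0.1303, 0.0808]
tool_rot: [-3.141, -0.003, 0.235]
contact_force: [0.0, -0.7, -2.2]
width: 0.272
```

```bash
python3 - <<'E'
from h import *
from rig import robot
p=b2w([-.066,.155]);go([*p,.080],Y)
s=robot.snapshot("scene")
i=s["image"][:,:,::-1]; cv2.imwrite("pics/scene4.png",cv2.resize(i[150:280,220:390],None,fx=4.5,fy=4.5,interpolation=cv2.INTER_CUBIC))
E
```

```text
t 9.2 pos [0.4221 0.1303 0.0808] board [-0.0663  0.1599] rot [-3.1409 -0.0032  0.2347] F [ 0.  -0.7 -2.2] w 0.272
shift in tool now [0.0003 0.0049 0.0008] turn [-0.0007 -0.0032  0.0022] shift in target axes [0.0003 0.0049 0.0008]
```

View pics/scene4.png

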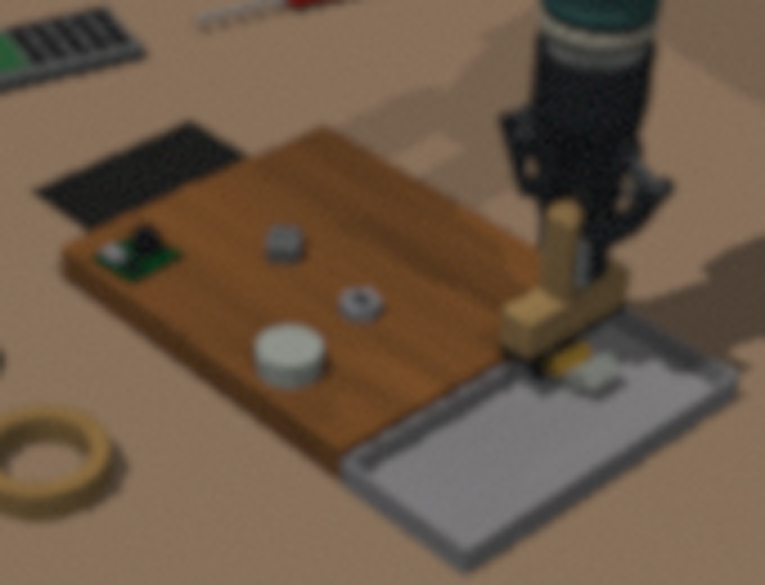

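The terminal (570,358) and heat sink (597,375) are in the tray. The chip seems to be under the scraper's edge near (530,365). I'll lift and look.

>>> jog_arm(
  targets=[
    [[0, 0, -0.01], [0, 0, 0]],
    [[0, 0, -0.02], [0, 0, 0]],
    [[0, 0, -0.02], [0, 0, 0]],
    [[0, 0.03, -0.01], [0, 0, 0]],
    [[0.01, 0.04, 0], [0, 0, 0]],
    [[0.01, 0.04, 0], [0, 0, 0]],
    [[0.015, 0.04, 0], [0, 0, 0]],
    [[0.015, 0.04, 0], [0, 0, 0]],
    [[0.015, 0.035, 0], [0, 0, 0]],
    [[0.01, 0.02, 0], [0, 0, 0]],
    [[0, 0, 0], [0, 0, 0]],
    [[0, 0, 0], [0, 0, 0]],
  ],
)

```text
time_s: 10.45
tool_pos: [0.5573, -0.1053, 0.1491]
tool_rot: [3.139, -0.008, 0.229]
contact_force: [-0.2, 1.0, -2.1]
width: 0.269
```

```bash
python3 - <<'E'
from h import *
from rig import robot
s=robot.snapshot("scene"); pickle.dump(s,open("scene5.pkl","wb"))
i=s["image"][:,:,::-1]; cv2.imwrite("pics/scene5.png",cv2.resize(i[150:280,220:390],None,fx=4.5,fy=4.5,interpolation=cv2.INTER_CUBIC))
s=robot.snapshot("top"); pickle.dump(s,open("top5.pkl","wb"))
i=s["image"][:,:,::-1]; cv2.imwrite("pics/top5.png",cv2.resize(i[155:315,150:390],None,fx=3.3,fy=3.3,interpolation=cv2.INTER_CUBIC))
p=b2w([.010,-.085]);go([*p,.080],Y)
E
```

```text
t 10.55 pos [ 0.557  -0.1044  0.1492] board [ 0.011  -0.0996] rot [ 3.1382 -0.008   0.2302] F [ 0.2  0.  -2.1] w 0.273
shift in tool now [-0.0015 -0.0148  0.0691] turn [ 0.0034 -0.008  -0.0023] shift in target axes [-0.001  -0.0146  0.0692]
```

View pics/scene5.png

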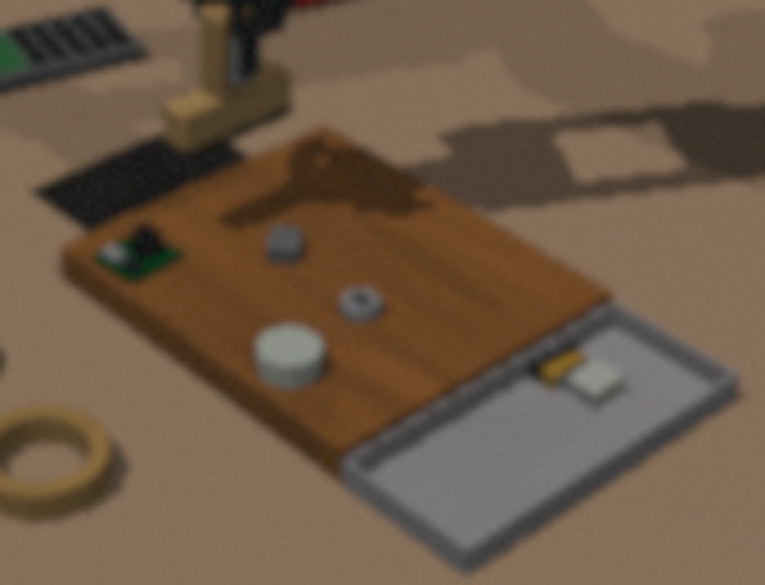

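View pics/top5.png

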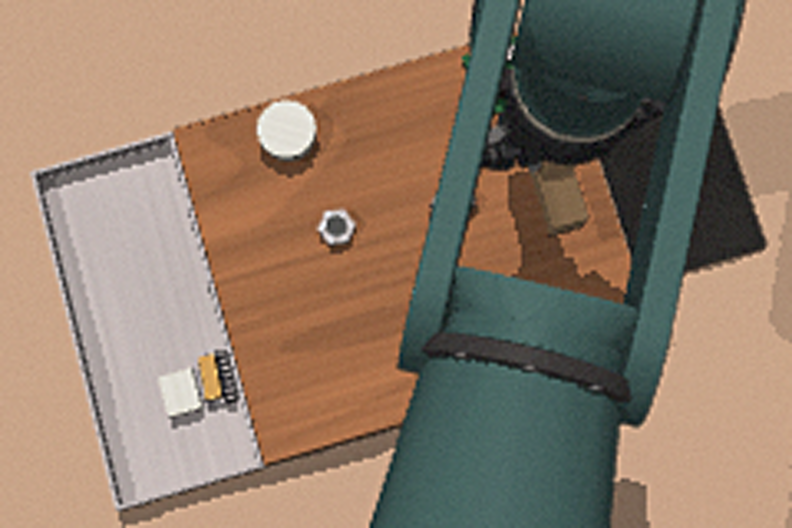

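```bash
python3 - <<'E'
from h import *
from scipy.spatial.transform import Rotation as Ro
s=load("top5.pkl")
w=ray(s,np.array([(557,233),(588,219)])/3.3+[150,155]-.35,.1376)
print([w2b(p[:2]).round(4) for p in w])
R=Ro.from_euler("xyz",[3.1382,-.008,.2302]).as_matrix()
for y in (-.013,.013): print(w2b((np.array([.557,-.1044,.1492])+R@[-.05,y,.0116])[:2]))
E
```

```text
[array([-0.0428, -0.089 ]), array([-0.0394, -0.1119])]
[-0.03893016 -0.08652651]
[-0.03899067 -0.11252629]
```

>>> jog_arm(
  targets=[
    [[-0.001, -0.01, 0.01], [0.003, -0.008, -0.002]],
    [[0, 0, 0.015], [0, 0, 0]],
    [[0, 0, 0.015], [0, 0, 0]],
    [[0, 0, 0.01], [0, 0, 0]],
    [[0, 0, 0.006], [0, 0, 0]],
    [[0, 0, 0], [0, 0, 0]],
    [[0, 0, 0], [0, 0, 0]],
  ],
)

```text
time_s: 11.25
tool_pos: [0.55, -0.0883, 0.0872]
tool_rot: [-3.139, 0.004, 0.239]
contact_force: [-0.5, 1.2, -1.6]
width: 0.271
```

```bash
python3 - <<'E'
from h import *
p=b2w([.010,-.085]);go([*p,.080],Y)
E
```

```text
t 11.25 pos [ 0.55   -0.0883  0.0872] board [ 0.0078 -0.0823] rot [-3.1389  0.0041  0.2395] F [-0.5  1.2 -1.6] w 0.271
shift in tool now [0.0022 0.0027 0.0072] turn [-0.0027  0.0041  0.007 ] shift in target axes [0.0022 0.0027 0.0072]
```

>>> jog_arm(
  targets=[
    [[0.002, 0.001, 0.004], [-0.002, 0.003, 0.005]],
    [[0, 0, 0.003], [0, 0, 0]],
    [[0, 0, 0], [0, 0, 0]],
  ],
)

```text
time_s: 11.55
tool_pos: [0.5534, -0.0892, 0.0811]
tool_rot: [3.141, -0.002, 0.234]
contact_force: [-0.4, 0.4, -2.4]
width: 0.271
```

```bash
python3 - <<'E'
from h import *
p=b2w([.010,.155]);go([*p,.080],Y)
E
```

```text
t 11.55 pos [ 0.5534 -0.0892  0.0811] board [ 0.011 -0.084] rot [ 3.1406e+00 -1.9000e-03  2.3380e-01] F [-0.4  0.4 -2.4] w 0.271
shift in tool now [-0.0006 -0.239   0.0009] turn [ 0.001  -0.0019  0.0013] shift in target axes [-0.001  -0.239   0.0011]
```

>>> jog_arm(
  targets=[
    [[0, -0.006, 0.0005], [0, 0, 0]],
    [[0, -0.01, 0], [0, 0, 0]],
    [[0, -0.01, 0], [0, 0, 0]],
    [[0, -0.01, 0], [0, 0, 0]],
    [[0, -0.01, 0], [0, 0, 0]],
    [[0, -0.01, 0], [0, 0, 0]],
    [[0, -0.01, 0], [0, 0, 0]],
    [[0, -0.01, 0], [0, 0, 0]],
  ],
)

```text
time_s: 12.35
tool_pos: [0.5348, -0.0092, 0.0817]
tool_rot: [3.14, -0.004, 0.233]
contact_force: [0.2, -0.2, -2.3]
width: 0.271
```

```bash
python3 - <<'E'
from h import *
from rig import robot
p=b2w([.010,.155]);go([*p,.080],Y)
s=robot.snapshot("scene")
i=s["image"][:,:,::-1]; cv2.imwrite("pics/scene6.png",cv2.resize(i[150:280,220:390],None,fx=4.5,fy=4.5,interpolation=cv2.INTER_CUBIC))
E
```

```text
t 12.35 pos [ 0.5348 -0.0092  0.0817] board [ 0.0113 -0.0019] rot [ 3.1401 -0.0041  0.2334] F [ 0.2 -0.2 -2.3] w 0.271
shift in tool now [-0.0012 -0.1569  0.0015] turn [ 0.0015 -0.0041  0.0009] shift in target axes [-0.0013 -0.1569  0.0017]
```

View pics/scene6.png

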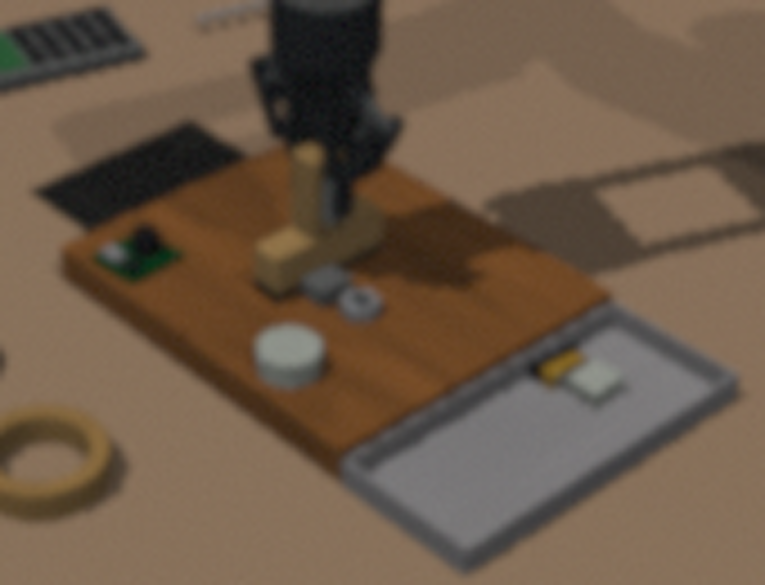

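The relay (325,283) is at the scraper face and about to meet the nut (360,302). The tin is clear. Continuing.

>>> jog_arm(
  targets=[
    [[-0.001, -0.01, 0.0005], [0.001, -0.003, 0]],
    [[0, -0.01, 0.0005], [0, 0, 0]],
    [[0, -0.01, 0], [0, 0, 0]],
    [[0, -0.01, 0], [0, 0, 0]],
    [[0, -0.01, 0], [0, 0, 0]],
    [[0, -0.01, 0], [0, 0, 0]],
    [[0, -0.01, 0], [0, 0, 0]],
    [[0, -0.01, 0], [0, 0, 0]],
  ],
)

```text
time_s: 13.2
tool_pos: [0.5135, 0.0758, 0.0809]
tool_rot: [-3.141, -0.001, 0.234]
contact_force: [0.4, -0.9, -2.2]
width: 0.275
```

```bash
python3 - <<'E'
from h import *
from rig import robot
p=b2w([.010,.155]);go([*p,.080],Y)
s=robot.snapshot("scene")
i=s["image"][:,:,::-1]; cv2.imwrite("pics/scene7.png",cv2.resize(i[150:280,220:390],None,fx=4.5,fy=4.5,interpolation=cv2.INTER_CUBIC))
E
```

```text
t 13.2 pos [0.5135 0.0758 0.0809] board [0.0102 0.0858] rot [-3.1414e+00 -1.3000e-03  2.3360e-01] F [ 0.4 -0.9 -2.2] w 0.275
shift in tool now [-0.0001 -0.0692  0.0009] turn [-0.0002 -0.0013  0.0011] shift in target axes [-0.0002 -0.0692  0.0009]
```

View pics/scene7.png

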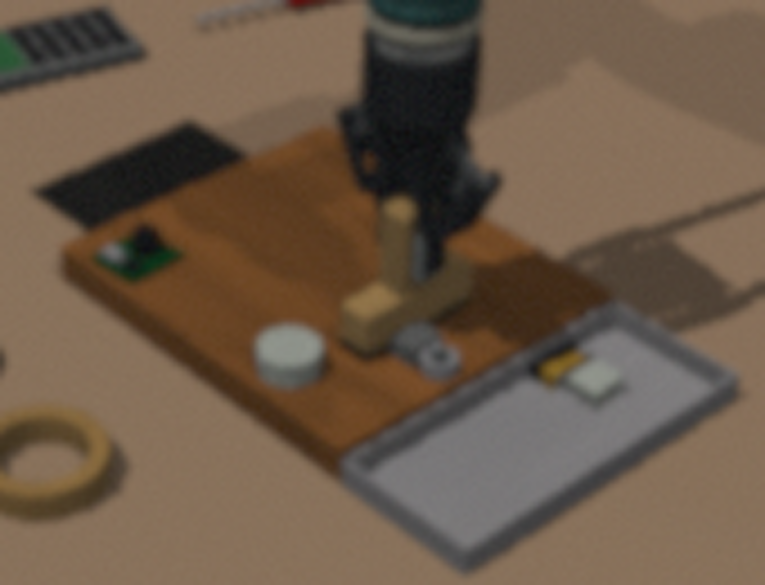

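The relay (413,343) and nut (438,357) are moving ahead of the block, near the edge. I'll push them over.

>>> jog_arm(
  targets=[
    [[0, -0.01, 0.0005], [0, 0, 0]],
    [[0, -0.01, 0], [0, 0, 0]],
    [[0, -0.01, 0], [0, 0, 0]],
    [[0, -0.01, 0], [0, 0, 0]],
    [[0, -0.01, 0], [0, 0, 0]],
    [[0, -0.01, 0], [0, 0, 0]],
    [[0, -0.008, 0], [0, 0, 0]],
    [[0, 0, 0], [0, 0, 0]],
    [[0, 0, 0], [0, 0, 0]],
  ],
)

```text
time_s: 14.15
tool_pos: [0.4954, 0.1506, 0.0803]
tool_rot: [-3.139, -0.001, 0.236]
contact_force: [-0.3, -0.5, -1.4]
width: 0.276
```

```bash
python3 - <<'E'
from h import *
from rig import robot
p=b2w([.010,.155]);go([*p,.080],Y)
s=robot.snapshot("scene")
i=s["image"][:,:,::-1]; cv2.imwrite("pics/scene8.png",cv2.resize(i[150:280,220:390],None,fx=4.5,fy=4.5,interpolation=cv2.INTER_CUBIC))
E
```

```text
t 14.15 pos [0.4954 0.1506 0.0803] board [0.0097 0.1628] rot [-3.139e+00 -9.000e-04  2.363e-01] F [-0.3 -0.5 -1.4] w 0.276
shift in tool now [0.0002 0.0078 0.0002] turn [-0.0026 -0.0009  0.0038] shift in target axes [0.0003 0.0078 0.0003]
```

View pics/scene8.png

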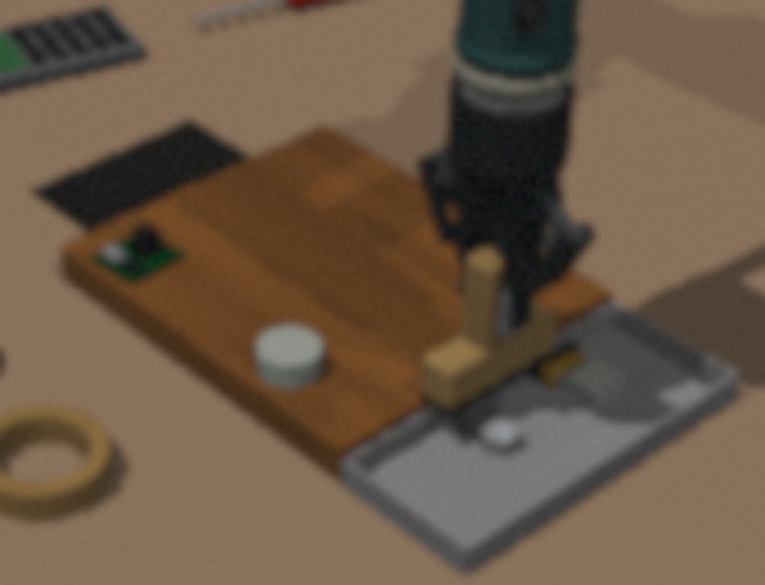

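>>> jog_arm(
  targets=[
    [[0, 0, -0.01], [0, 0, 0]],
    [[0, 0, -0.02], [0, 0, 0]],
    [[0, 0, -0.02], [0, 0, 0]],
    [[0, 0.02, -0.01], [0, 0, 0]],
    [[0, 0.04, 0], [0, 0, 0]],
    [[0, 0.045, 0], [0, 0, 0]],
    [[0, 0.045, 0], [0, 0, 0]],
    [[-0.003, 0.045, 0], [0, 0, 0]],
    [[-0.003, 0.045, 0], [0, 0, 0]],
    [[-0.003, 0.045, 0], [0, 0, 0]],
    [[0, 0.035, 0], [0, 0, 0]],
    [[0, 0, 0], [0, 0, 0]],
  ],
)

```text
time_s: 15.4
tool_pos: [0.566, -0.1804, 0.153]
tool_rot: [3.137, -0.013, 0.232]
contact_force: [-0.3, -0.0, -2.3]
width: 0.271
```

```bash
python3 - <<'E'
from h import *
from rig import robot
s=robot.snapshot("scene"); pickle.dump(s,open("scene9.pkl","wb"))
i=s["image"][:,:,::-1]; cv2.imwrite("pics/scene9.png",cv2.resize(i[150:280,220:390],None,fx=4.5,fy=4.5,interpolation=cv2.INTER_CUBIC))
s=robot.snapshot("top"); pickle.dump(s,open("top9.pkl","wb"))
i=s["image"][:,:,::-1]; cv2.imwrite("pics/top9.png",cv2.resize(i[155:315,150:390],None,fx=3.3,fy=3.3,interpolation=cv2.INTER_CUBIC))
p=b2w([.0,-.206]);go([*p,.0536],Y)
E
```

```text
t 15.5 pos [ 0.5656 -0.1764  0.1529] board [ 0.0027 -0.1717] rot [ 3.1398 -0.0129  0.2356] F [ 0.3  0.6 -2.3] w 0.269
shift in tool now [-0.0041  0.0341  0.0993] turn [ 0.0018 -0.0129  0.0031] shift in target axes [-0.0027  0.0343  0.0993]
```

View pics/scene9.png

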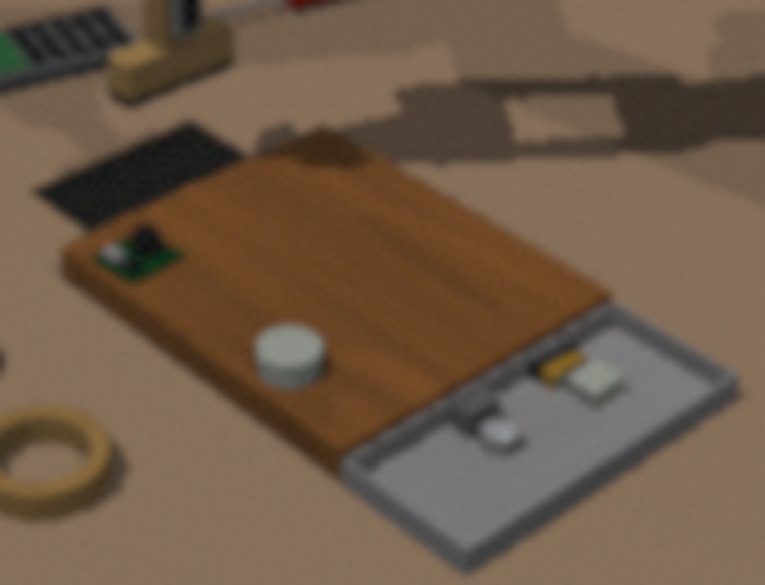

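View pics/top9.png

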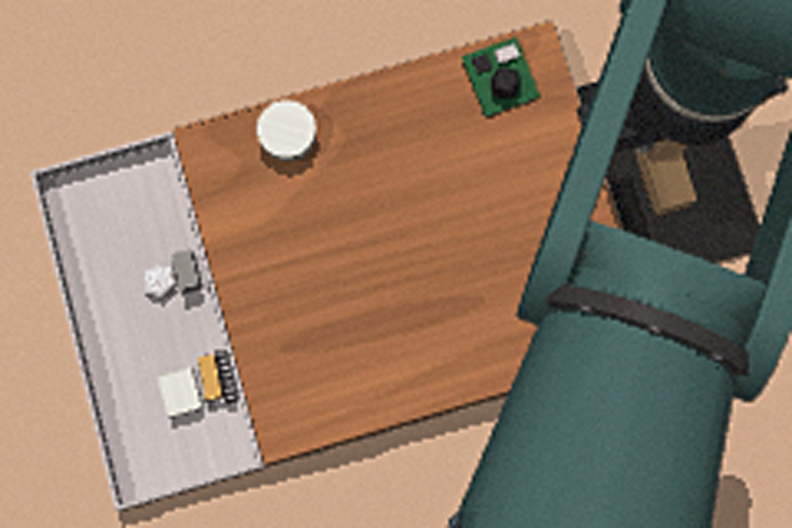

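All five scraps are in the tray: nut (160,282), relay (187,272), heat sink (181,393), terminal (210,377) and chip (227,376). The tin and circuit haven't moved. Next I'll put the scraper back on its pad.

>>> jog_arm(
  targets=[
    [[-0.002, 0.015, 0.01], [0.001, -0.012, 0.003]],
    [[0, 0.015, 0.015], [0, 0, 0]],
    [[0, 0.004, 0.02], [0, 0, 0]],
    [[0, 0, 0.02], [0, 0, 0]],
    [[0, 0, 0.01], [0, 0, 0]],
    [[0, 0, 0], [0, 0, 0]],
    [[0, 0, 0], [0, 0, 0]],
  ],
)

```text
time_s: 16.2
tool_pos: [0.5718, -0.2091, 0.0717]
tool_rot: [-3.14, 0.002, 0.239]
contact_force: [0.4, -0.7, -1.7]
width: 0.273
```

```bash
python3 - <<'E'
from h import *
p=b2w([.0,-.206]);go([*p,.0536],Y)
E
```

```text
t 16.2 pos [ 0.5718 -0.2091  0.0717] board [ 0.0012 -0.2049] rot [-3.1404e+00  2.1000e-03  2.3870e-01] F [ 0.4 -0.7 -1.7] w 0.273
shift in tool now [-0.0012  0.0011  0.0181] turn [-0.0012  0.0021  0.0062] shift in target axes [-0.0012  0.0011  0.0181]
```

>>> jog_arm(
  targets=[
    [[-0.001, 0.001, 0.006], [-0.001, 0.002, 0.004]],
    [[0, 0, 0.006], [0, 0, 0]],
    [[0, 0, 0.003], [0, 0, 0]],
    [[0, 0, 0], [0, 0, 0]],
    [[0, 0, 0], [0, 0, 0]],
  ],
)

```text
time_s: 16.7
tool_pos: [0.5728, -0.2107, 0.0586]
tool_rot: [3.138, -0.004, 0.235]
contact_force: [1.2, 0.3, -1.8]
width: 0.27
```

```bash
python3 - <<'E'
from h import *
p=b2w([.0,-.206]);go([*p,.0536],Y)
E
```

```text
t 16.7 pos [ 0.5728 -0.2107  0.0586] board [ 0.0018 -0.2067] rot [ 3.1381 -0.0044  0.2355] F [ 1.2  0.3 -1.8] w 0.27
shift in tool now [-0.0018 -0.0007  0.005 ] turn [ 0.0035 -0.0044  0.003 ] shift in target axes [-0.0018 -0.0007  0.005 ]
```

>>> jog_arm(
  targets=[
    [[0, 0, 0.002], [0.003, -0.004, 0]],
    [[0, 0, 0.002], [0, 0, 0]],
    [[0, 0, 0.001], [0, 0, 0]],
    [[0, 0, 0], [0, 0, 0]],
  ],
)

```text
time_s: 17.1
tool_pos: [0.5733, -0.211, 0.0541]
tool_rot: [3.14, -0.001, 0.235]
contact_force: [-0.1, 0.1, -2.5]
width: 0.271
```

```bash
python3 - <<'E'
from h import *
p=b2w([.0,-.206]);go([*p,.0536],Y)
E
```

```text
t 17.1 pos [ 0.5733 -0.211   0.0541] board [ 0.0023 -0.2071] rot [ 3.1403e+00 -1.4000e-03  2.3550e-01] F [-0.1  0.1 -2.5] w 0.271
shift in tool now [-0.0023 -0.0011  0.0005] turn [ 0.0013 -0.0014  0.003 ] shift in target axes [-0.0023 -0.0011  0.0005]
```

>>> jog_arm(
  targets=[
    [[0, 0, 0.001], [0.001, -0.001, 0]],
    [[0, 0, 0.001], [0, 0, 0]],
    [[0, 0, 0], [0, 0, 0]],
    [[0, 0, 0], [0, 0, 0]],
  ],
)

```text
time_s: 17.5
tool_pos: [0.5739, -0.2112, 0.0537]
tool_rot: [3.14, -0.002, 0.235]
contact_force: [0.4, 0.6, -1.2]
width: 0.27
```

```bash
python3 - <<'E'
from h import *
p=b2w([.0,-.206]);go([*p,.0536],Y)
E
```

```text
t 17.5 pos [ 0.5739 -0.2112  0.0537] board [ 0.0027 -0.2074] rot [ 3.1403e+00 -1.8000e-03  2.3540e-01] F [ 0.4  0.6 -1.2] w 0.27
shift in tool now [-0.0027 -0.0014  0.0001] turn [ 0.0013 -0.0018  0.0029] shift in target axes [-0.0027 -0.0014  0.0001]
```

>>> jog_arm(
  targets=[
    [[-0.001, 0, 0.001], [0.001, -0.001, 0]],
    [[0, 0, 0.001], [0, 0, 0]],
    [[0, 0, 0.001], [0, 0, 0]],
    [[0, 0, 0], [0, 0, 0]],
  ],
)

```text
time_s: 17.9
tool_pos: [0.5738, -0.2112, 0.0537]
tool_rot: [3.14, -0.003, 0.236]
contact_force: [-0.0, -0.1, -0.6]
width: 0.267
```

```bash
python3 - <<'E'
from h import *
p=b2w([.0,-.206]);go([*p,.0536],Y)
E
```

```text
t 17.9 pos [ 0.5738 -0.2112  0.0537] board [ 0.0027 -0.2074] rot [ 3.1405 -0.0032  0.2357] F [-0.  -0.1 -0.6] w 0.267
shift in tool now [-0.0026 -0.0014  0.0001] turn [ 0.0011 -0.0032  0.0032] shift in target axes [-0.0027 -0.0014  0.0001]
```

The height has stopped at the expected 53.7 mm and the load is coming off, so the sole is on the pad. Releasing.

>>> jog_arm(
  targets=[
    [[0, 0, 0], [0, 0, 0]],
    [[0, 0, 0], [0, 0, 0]],
    [[0, 0, 0], [0, 0, 0]],
    [[0, 0, 0], [0, 0, 0]],
    [[0, 0, 0], [0, 0, 0]],
    [[0, 0, 0], [0, 0, 0]],
    [[0, 0, 0], [0, 0, 0]],
  ],
  jaw=1,
)

```text
time_s: 18.6
tool_pos: [0.5739, -0.212, 0.0524]
tool_rot: [3.139, -0.003, 0.235]
contact_force: [-1.5, 1.4, 0.3]
width: 0.997
```

```bash
python3 - <<'E'
from h import *
p=b2w([.0,-.206]);go([*p,.0536],Y)
E
```

```text
t 18.6 pos [ 0.5739 -0.212   0.0524] board [ 0.0026 -0.2082] rot [ 3.1393e+00 -3.1000e-03  2.3550e-01] F [-1.5  1.4  0.3] w 0.997
shift in tool now [-0.0026 -0.0022 -0.0012] turn [ 0.0023 -0.0031  0.003 ] shift in target axes [-0.0026 -0.0022 -0.0012]
```

Open and free. Now I'll go up and back out of the views, toward the start pose.

>>> jog_arm(
  targets=[
    [[0, 0, -0.015], [0, 0, 0]],
    [[0, 0, -0.025], [0, 0, 0]],
    [[0, 0, -0.03], [0, 0, 0]],
    [[0, 0, -0.03], [0, 0, 0]],
    [[0, 0, -0.03], [0, 0, 0]],
    [[-0.02, 0.02, -0.02], [0, 0, 0]],
    [[-0.03, 0.03, 0], [0, 0, 0]],
    [[-0.03, 0.03, 0], [0, 0, 0]],
    [[-0.03, 0.03, 0], [0, 0, 0]],
    [[-0.03, 0.03, 0], [0, 0, 0]],
    [[-0.03, 0.03, 0], [0, 0, 0]],
    [[-0.03, 0.03, 0], [0, 0, 0]],
  ],
)

```text
time_s: 19.8
tool_pos: [0.4266, -0.4572, 0.2262]
tool_rot: [3.124, -0.016, 0.249]
contact_force: [0.4, -1.0, -0.3]
width: 1.0
```

>>> jog_arm(
  targets=[
    [[-0.03, 0.03, 0], [0, 0, 0]],
    [[-0.03, 0.03, 0], [0, 0, 0]],
    [[-0.03, 0.03, 0], [0, 0, 0]],
    [[-0.02, 0.02, 0], [0, 0, 0]],
    [[0, 0, 0], [0, 0, 0]],
    [[0, 0, 0], [0, 0, 0]],
  ],
)

```text
time_s: 20.4
tool_pos: [0.3382, -0.6013, 0.2348]
tool_rot: [3.114, -0.017, 0.24]
contact_force: [0.9, 0.6, -0.5]
width: 1.0
```

```bash
python3 - <<'E'
from h import *
from rig import robot
for n,(a,b,c,d),f in (("scene",(150,280,220,390),4.5),("top",(155,315,150,390),3.3)):
    s=robot.snapshot(n); pickle.dump(s,open(n+"10.pkl","wb"))
    i=s["image"][:,:,::-1]; cv2.imwrite(f"pics/{n}10.png",cv2.resize(i[a:b,c:d],None,fx=f,fy=f,interpolation=cv2.INTER_CUBIC))
    cv2.imwrite(f"pics/{n}10full.png",i)
print(robot.observe()["tool_pos"],robot.observe()["time_s"])
E
```

```text
[ 0.33892324 -0.60053801  0.23473231] 20.5
```

View pics/scene10.png

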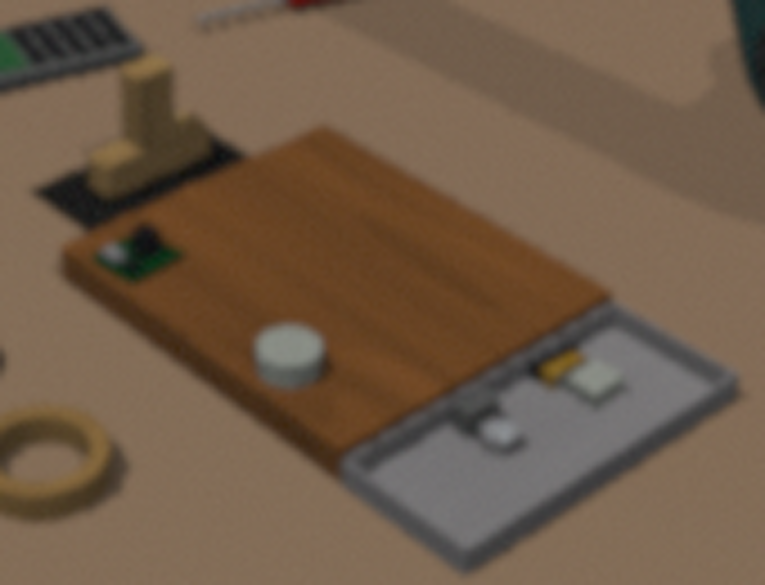

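View pics/top10.png

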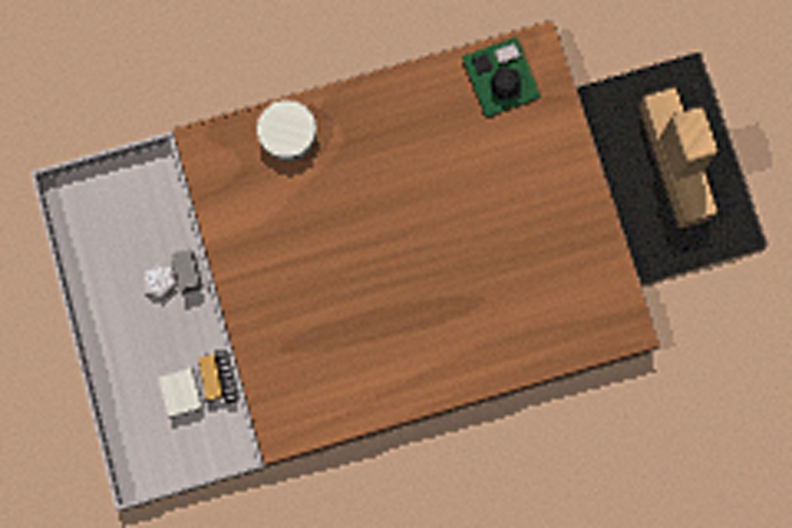

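View pics/top10full.png

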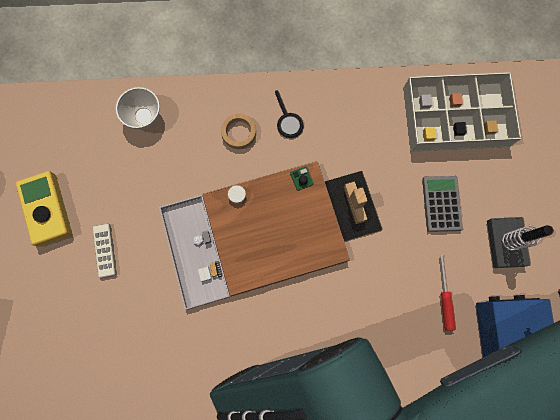

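```bash
python3 - <<'E'
from h import *
a,b=load("scene0.pkl")["image"],load("scene10.pkl")["image"]
d=cv2.absdiff(a,b).max(2); _,m=cv2.threshold(cv2.GaussianBlur(d,(3,3),0),40,255,0)
n,_,st,c=cv2.connectedComponentsWithStats(m)
print([(list(s),) for s in st[1:] if s[4]>8])
cv2.imwrite("pics/scene10f.png",b[:,:,::-1])
E
```

```text
[([np.int32(250), np.int32(0), np.int32(30), np.int32(22), np.int32(366)],), ([np.int32(295), np.int32(0), np.int32(12), np.int32(24), np.int32(186)],), ([np.int32(419), np.int32(0), np.int32(44), np.int32(17), np.int32(453)],), ([np.int32(285), np.int32(4), np.int32(4), np.int32(3), np.int32(10)],), ([np.int32(404), np.int32(17), np.int32(29), np.int32(45), np.int32(931)],), ([np.int32(307), np.int32(23), np.int32(17), np.int32(12), np.int32(107)],), ([np.int32(268), np.int32(25), np.int32(5), np.int32(6), np.int32(18)],), ([np.int32(359), np.int32(34), np.int32(9), np.int32(4), np.int32(29)],), ([np.int32(258), np.int32(37), np.int32(21), np.int32(42), np.int32(450)],), ([np.int32(301), np.int32(36), np.int32(29), np.int32(30), np.int32(519)],), ([np.int32(370), np.int32(37), np.int32(12), np.int32(8), np.int32(59)],), ([np.int32(361), np.int32(46), np.int32(19), np.int32(49), np.int32(576)],), ([np.int32(252), np.int32(49), np.int32(3), np.int32(8), np.int32(13)],), ([np.int32(252), np.int32(58), np.int32(3), np.int32(4), np.int32(10)],), ([np.int32(421), np.int32(61), np.int32(6)
[... 777 characters left out ...]
np.int32(265)],), ([np.int32(446), np.int32(143), np.int32(33), np.int32(30), np.int32(370)],), ([np.int32(387), np.int32(183), np.int32(9), np.int32(7), np.int32(36)],), ([np.int32(412), np.int32(194), np.int32(29), np.int32(10), np.int32(140)],), ([np.int32(299), np.int32(198), np.int32(11), np.int32(5), np.int32(39)],), ([np.int32(281), np.int32(201), np.int32(5), np.int32(7), np.int32(27)],), ([np.int32(319), np.int32(204), np.int32(9), np.int32(8), np.int32(59)],), ([np.int32(296), np.int32(214), np.int32(8), np.int32(7), np.int32(40)],), ([np.int32(338), np.int32(228), np.int32(11), np.int32(8), np.int32(54)],), ([np.int32(322), np.int32(240), np.int32(9), np.int32(7), np.int32(29)],)]
```

View pics/scene10f.png

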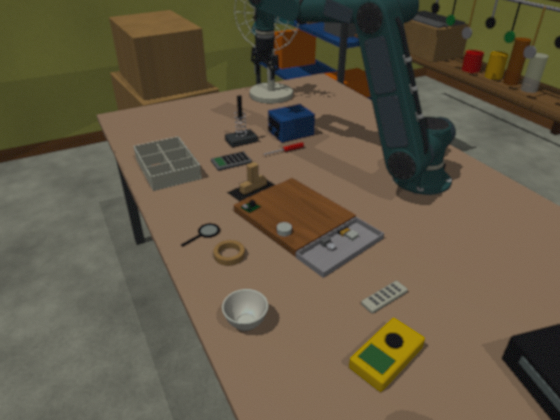

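The differences come from the arm, shadows, lighting, scraps and scraper. The other bench items look unchanged. Handing in.

```bash
python3 -c "
from rig import robot
print(robot.close_job(), robot.observe()['time_s'])"
```

```text
the job is handed in; nothing more can be done
the job is handed in; nothing more can be done
```

The board is clear and the job is handed in, finished at about 20.5 s of the 58 s allowed. I took the scraper by its handle and made two sweeps about 2 mm above the board: chip, heat sink and terminal block first, then relay and nut. I then stood the scraper back on its pad, let go and backed the arm away.

- **Scraps:** the last pictures from both cameras show all five in the tray and none on the board. The chip lies on its side against the tray's board-side wall.
- **Left alone:** the tin and circuit board are where they started, and the other bench items look unmoved. I compared the scene camera's first and last pictures. The differences were the scraps, the scraper, the arm and its shadows and lighting.
- **Scraper:** it stands upright within the pad, with the gripper open and well clear. It stands about 15° turned from how it first stood, because I set it parallel to the board.
- **Forces:** the wrist force readings I saw stayed below about 3 N. No check failed or disagreed.

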